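# Weigh the flange on the bench balance

## Task

Weigh the flange: thread the weight (or weights) it needs over the post of the empty pan, then push (never grip) the sliding rider along its rail until the beam comes to rest level, with nothing touching it. Touch the balance gently, with no more than about 10 N, leave the flange on its pan, leave any weights you do not need standing on the table, and do not disturb the other things on the table.

Things in the scene. Friction and masses are not known exactly. Their poses are not given: they have to be found in the camera images.
- balance: fixed grey bench balance, base 210 x 360 x 28 mm; origin under the base's middle, z up. Its y runs along the beam from the weight pan (-y) to the part pan (+y), x to the side with the rider rail. Beam pivot 100 mm above the table (axis along x); the pans sit 140 mm either side and always stay horizontal, so only the masses count. A white needle plate stands mid-way, 170 mm high.
- beam (a joint): tilt in rad: 0 level (needle on the mark), positive = weight pan down, negative = part pan down; stops at -0.12 and +0.12. Starts on the stop with the part pan down. Swings, then settles in about 1.5 s; between the stops a load difference of 10 g tilts it 0.031 rad (spring 0.45 N m/rad).
- post_top (a point): top of the upright centre post of the weight pan: 11 mm thick post standing 50 mm above the pan's surface, its last 14 mm tapered to 4 mm; the pan is a steel disc 90 mm across. The point rises and falls with the pan (about 17 mm either way of level).
- rider (a joint): position in m of the sliding rider: 0 at the pivot (adds nothing), growing towards the weight pan (the balance's -y) to its end stop at 0.125. It weighs 175 g, so each 1 mm counts like 1.25 g more on the weight pan (0 to 156 g in all). Slides stiffly (about 0.8 N), stays where left.
- rider_top (a point): middle of the top face of the dark steel rider: upright block 22 (balance's x) x 24 (its y) x 67 mm high, on a rail 85 mm to the +x side of the beam; the rail's top edge is 49 mm below this point. Rises and falls with the beam. Pushing or holding it tilts the beam, so read the tilt after letting go.
- flange_c (a point): centre (half-way up) of the part being weighed: cast grey flange 92 mm across, 42 mm high with a raised hub, on the pan at the balance's +y end. Its mass is unknown, somewhere between 220 and 540 g.
- part_pan_floor (a point): middle of the upper surface of the part pan (steel disc 104 mm across).
- w200_c (a point): centre (half-way up) of the 200 g weight: plain dark steel cylinder 38 mm across and 27 mm high with a 16 mm hole through it from top to bottom; stands on the table with the hole upright. The three weights differ only in size. Weights can be stacked on the post.
- w300_c (a point): centre (half-way up) of the 300 g weight: plain dark steel cylinder 48 mm across and 24 mm high with a 16 mm hole through it from top to bottom; stands on the table with the hole upright. The three weights differ only in size. Weights can be stacked on the post.
- w400_c (a point): centre (half-way up) of the 400 g weight: plain dark steel cylinder 56 mm across and 22 mm high with a 16 mm hole through it from top to bottom; stands on the table with the hole upright. The three weights differ only in size. Weights can be stacked on the post.
- marker_a_c (a point): bystander: small black scanning marker on a foot, 28 mm across, 34 mm high (centre)
- marker_b_c (a point): bystander: another such black scanning marker (centre)
- plug_center (a point): bystander: solid dark steel plug 36 mm across, 22 mm high, without a hole (centre); not a weight
- mouse_c (a point): bystander: black computer mouse 105 x 60 x 32 mm (centre)
- can_c (a point): bystander: white spray can 60 mm across, 150 mm high (centre)
- block_c (a point): bystander: steel gauge block 35 x 70 x 20 mm (centre)
Mind the look-alikes: they are no part of the job. Leave any blue or yellow look-alike of the part that bears w300_c alone. Of the things shaped like the part that bears flange_c, the grey one is meant.

How it is judged:
At the end, for the whole second after the job is handed in: The beam rests level within 0.02 rad (about 1 degree) and still; the flange lies on its pan, within 15 mm of the pan's middle; each weight is either on the post of the weight pan or stands upright on the table (value of joint beam between -0.02 and 0.02 rad and velocity of joint beam between -0.03 and 0.03 rad/s and ((horizontal distance between w200_c and post_top below 0.005 m and angle between w200_c's own z axis and vertical below 0.08 rad and distance between w200_c and post_top below 0.045 m) or (height (world z) of w200_c below 0.02 m and angle between w200_c's own z axis and vertical below 0.08 rad)) and ((horizontal distance between w300_c and post_top below 0.005 m and angle between w300_c's own z axis and vertical below 0.08 rad and distance between w300_c and post_top below 0.045 m) or (height (world z) of w300_c below 0.02 m and angle between w300_c's own z axis and vertical below 0.08 rad)) and ((horizontal distance between w400_c and post_top below 0.005 m and angle between w400_c's own z axis and vertical below 0.08 rad and distance between w400_c and post_top below 0.045 m) or (height (world z) of w400_c below 0.02 m and angle between w400_c's own z axis and vertical below 0.08 rad)) and horizontal distance between flange_c and part_pan_floor below 0.015 m and distance between flange_c and part_pan_floor below 0.03 m); the robot touches nothing.
It fails at once if the fingers or arm push the balance, its pans or its rider with more than 12 N (contact force between any of the fingers, the arm and balance above 12 N).
It fails at once if a weight is pressed or dropped onto the balance with more than 22 N (contact force between any of w200, w300, w400 and balance above 22 N).
It fails at once if the flange is taken off or knocked about on its pan (horizontal distance between flange_c and part_pan_floor above 0.025 m).
It fails at once if another thing on the table is moved more than 20 mm (distance of any of marker_a_c, marker_b_c, plug_center, mouse_c, can_c, block_c from where it was at the start of the episode above 0.02 m).
It also fails if it takes over 70 s, if anything falls off the work surface, if the arm or the gripper's body presses on something with over 40 N, if the wrist force passes 120 N, or if a joint passes its speed limit or range.

## Robot

A 6-joint arm with a two-finger parallel gripper is mounted at the origin on the work surface. World frame = base frame: x ahead of the robot, y to its left, z up, the work surface at z = 0. Lengths are in m, angles in rad, forces in N, time in s.
With the tool pointing down it reaches from about 0.25 to 0.775 m from the base axis. Payload 4 kg.
Tool frame: the origin (TCP) lies at the centre of the arm's flange, where the gripper is bolted on; the fingertips stand 199 mm ahead of it and the grasp point (between the pads) lies 180 mm ahead of it (robot.tcp_to_tips is the z of the fingertips in the tool frame, in m); z points along the fingers, y is the line along which they close (so a half turn about z gives the same grasp; the last joint's range is limited). The gripper opens to 94 mm and grips with 3 to 60 N. Pads are 16 mm wide; open, the fingers measure 119 mm over their backs; the gripper's body (75 mm by 177 mm) begins 78 mm behind the grasp point.
Start: joints at [1.09, 0.087, 1.371, -0, 1.684, -0.103], TCP at [0.203, 0.511, 0.405] pointing down, gripper open.
Joint ranges: [-3.1, 3.1], [-0.76, 2.03], [0.27, 2.55], [-1.08, 4.22], [0.17, 2.65], [-2.57, 2.57]. Speed limits (rad/s): [2.79, 2.79, 3.14, 3.14, 3.14, 3.14].

## Interface

Orientations are given as [roll, pitch, yaw] about the fixed x, y, z axes, in that order (R = Rz(yaw) Ry(pitch) Rx(roll)).
In Python, from bench import robot gives the robot as it stands.
- The arm moves only by the tool play_rows, never from a script. Its arguments are lists of equal length, an entry for each row: "translation": the shift along the tool's x, y, z scaled (see below), a list of three; "twist": the turn, a rotation vector about the tool's x, y, z scaled (see below), a list of three; "gripper": the opening, from -1 (shut) to 1 (fully open). A call has 1 to 8 rows; each row shifts and turns the commanded pose from where the row before left it, along the tool's axes as they then stand; what a row does not reach is not made up. The controller multiplies each number of a shift by 0.04 m and each number of a turn by 0.1 rad. A row lasts 1/10 s, in which the tool goes at most 50 mm and 8.59 degrees, less where a joint would pass 70% of its speed; a pose out of reach is approached as far as the arm can. A call with a number of a shift or a turn outside -1 to 1 is refused whole. A call with a gripper value outside its range is refused whole. The fingers move at their own pace and stop on an object; the grip force is fixed at half the most. Time passes only in rows, so rows that do not move let the fingers close. It gives the time, the measured TCP pose, the force, the opening and the grip force at its end, in the units of the state.
- robot.get_obs(): the state, without advancing time (a new reading comes with each control period).
- robot.snapshot(name): name is "scene" or "top" or "wrist"; returns the picture (384x512x3 uint8, red, green, blue); there is no depth.
- robot.camera_model(name): a dict with "camera_matrix" (3x3 intrinsics, pixels), "rvec" (rotation vector, rad) and "tvec" (3), from world to camera coordinates, as OpenCV has them. Camera axes: x right, y down, z forward; pixel columns grow to the right and rows downward; lengths in m; the calibration is good to about 2 mm. The wrist camera is an equidistant fisheye: a pixel r from the principal point sees the ray r / f radians off the axis. A picture is of the moment at which its call begins: read the wrist's pose just before it. camera_model takes no time and is no camera call; for the wrist camera it gives the pose at the moment of the call.
- robot.close_job(): hands the job in; it is judged then, once.
Trained networks look in the newest picture that a camera, given by its name, has taken for a name from the list of things; names that differ only in an ending like _2 or _b are one class to them, and where a whole thing is asked for, a point or a joint stands for the part that bears it (a point fixed in the world has none). Each returns a list of dicts, best first, with "score" (0 to 1); they miss things now and then, are a little off and sometimes report something else, mostly with a low value. They report only what shows in the picture. A call takes as long as a camera call. They do not tell look-alikes from the thing itself.
- robot.recognise(name, camera): "centre" ([x, y, z] in m, in world coordinates, good to about 4 mm: the middle of the surface that is visible of it).
- robot.spot_point(name, camera): "centre" ([x, y, z] in m, in world coordinates, good to about 4 mm: a listed point, or the origin of a listed thing).
The state is a dict: "time": time; "joint_positions": joint angles; "qvel": joint speeds; "joint_torque": joint torques, N m; "tool_pos": TCP position; "ee_rot": TCP orientation; "wrist_force": force on the tool from outside, world axes, zero at the start; "wrist_torque": the same for the moment, N m; "width": finger opening in m; "finger_force": force on a finger pad.
Only numpy, scipy, OpenCV 4.12 (cv2) and the standard library are available. Lean on these libraries where they do the work, as an engineer would, in place of code of your own. Each camera call takes 0.05 s, during which the arm holds its last target. There are 200 camera calls.

## Working session

There is one attempt and no reset: what is moved stays moved. The work goes in short steps, Python scripts to look and compute and a tool call to move; the robot and the scene stay as the last step left them, time stands still between calls to the robot, and variables do not carry over. Pictures are saved under pics/ and viewed, at most 10 in all, crops included, and the job is handed in when it is done.

Besides the shell and the picture viewer there is one more tool, called after "Emit:" in YAML: its name, and indented under it one key for each argument. play_rows: Moves the arm, as the interface text tells. Its arguments: {"type":"object","properties":{"translation":{"type":"array","items":{"type":"array","items":{"type":"number","minimum":-1,"maximum":1}}},"twist":{"type":"array","items":{"type":"array","items":{"type":"number","minimum":-1,"maximum":1}}},"gripper":{"type":"array","items":{"type":"number"}}},"required":["translation","twist","gripper"]}

```bash
mkdir -p pics; cat > h.py <<'E'
import numpy as np, cv2
from bench import robot
from scipy.spatial.transform import Rotation as R
def snap(cam,name=None):
    im=robot.snapshot(cam)
    if name: cv2.imwrite(f'pics/{name}.png',im[:,:,::-1])
    return im
def proj(cam,p):
    m=robot.camera_model(cam);K=np.array(m['camera_matrix']);r=np.array(m['rvec'],float);t=np.array(m['tvec'],float).ravel()
    c=R.from_rotvec(r.ravel()).as_matrix()@np.array(p)+t
    if cam=='wrist':
        th=np.arctan2(np.hypot(c[0],c[1]),c[2]);a=np.arctan2(c[1],c[0]);x=[th*np.cos(a),th*np.sin(a),1]
    else: x=c/c[2]
    return (K@x)[:2]
def ray(cam,px,m=None):
    m=m or robot.camera_model(cam);K=np.array(m['camera_matrix']);Rm=R.from_rotvec(np.array(m['rvec']).ravel()).as_matrix();t=np.array(m['tvec']).ravel()
    x=np.linalg.inv(K)@[px[0],px[1],1]
    if cam=='wrist':
        th=np.hypot(x[0],x[1]);x=np.array([x[0]/th*np.sin(th),x[1]/th*np.sin(th),np.cos(th)])
    d=Rm.T@x;return -Rm.T@t,d/np.linalg.norm(d)
def atz(cam,px,z,m=None):
    o,d=ray(cam,px,m);return o+d*(z-o[2])/d[2]
E
python3 - <<'E'
from h import *
snap('scene','s0');snap('top','t0')
np.set_printoptions(precision=4,suppress=True)
for c in('scene','top'):
    print(c,[np.round(robot.camera_model(c)[k],3).tolist() for k in('rvec','tvec')])
    for n in ['balance','post_top','rider_top','flange_c','part_pan_floor','w200_c','w300_c','w400_c','plug_center','marker_a_c','mouse_c','can_c','block_c']:
        for d in robot.spot_point(n,c)[:4]: 
            print(n,round(d['score'],2),np.round(d['centre'],3),proj(c,d['centre']).round(0))
o=robot.get_obs();print(o['time'],o['tool_pos'],o['ee_rot'],o['width'])
E
```

```text
scene [[2.146, 0.727, -0.351], [-0.464, -0.104, 1.634]]
balance 0.73 [ 0.55   0.073 -0.001] [264. 220.]
balance 0.18 [0.57  0.211 0.105] [298. 171.]
post_top 0.97 [ 0.52  -0.061  0.197] [223. 184.]
rider_top 0.56 [ 0.613 -0.021  0.138] [262. 209.]
flange_c 0.68 [ 0.545  0.07  -0.002] [262. 220.]
flange_c 0.64 [0.789 0.081 0.019] [337. 249.]
part_pan_floor 0.68 [0.574 0.213 0.108] [299. 171.]
w200_c 0.53 [ 0.583 -0.225  0.011] [203. 285.]
w300_c 0.65 [ 0.368 -0.229  0.012] [143. 248.]
w300_c 0.65 [ 0.351 -0.314  0.008] [114. 265.]
w300_c 0.56 [ 0.462 -0.212  0.013] [172. 260.]
w400_c 0.78 [ 0.453 -0.326  0.013] [137. 285.]
plug_center 0.7 [ 0.646 -0.354  0.011] [185. 332.]
marker_a_c 0.57 [ 0.542 -0.357  0.016] [152. 309.]
mouse_c 0.92 [0.558 0.43  0.018] [330. 161.]
mouse_c 0.43 [ 0.582 -0.226  0.01 ] [202. 285.]
can_c 0.65 [ 0.459 -0.212  0.013] [171. 259.]
can_c 0.63 [ 0.754 -0.079  0.072] [293. 264.]
can_c 0.29 [ 0.52  -0.062  0.198] [223. 184.]
top [[2.119, -2.166, 0.129], [0.057, 0.556, 1.245]]
balance 0.94 [ 0.545  0.072 -0.001] [249. 206.]
post_top 0.81 [ 0.52  -0.065  0.198] 
[... 209 characters left out ...]
an_floor 0.54 [0.57  0.207 0.111] [196. 193.]
part_pan_floor 0.28 [ 0.547 -0.353  0.02 ] [400. 201.]
w200_c 0.62 [ 0.589 -0.224  0.016] [353. 188.]
w300_c 0.63 [ 0.46  -0.219  0.012] [353. 233.]
w300_c 0.57 [ 0.375 -0.229  0.012] [358. 264.]
w300_c 0.52 [ 0.347 -0.309  0.013] [388. 273.]
w400_c 0.68 [ 0.447 -0.324  0.01 ] [391. 237.]
plug_center 0.47 [ 0.649 -0.352  0.011] [396. 166.]
plug_center 0.42 [ 0.352 -0.144  0.019] [329. 273.]
marker_a_c 0.39 [ 0.546 -0.352  0.015] [399. 202.]
mouse_c 0.6 [0.555 0.427 0.019] [124. 205.]
can_c 0.64 [ 0.752 -0.083  0.075] [303. 127.]
block_c 0.8 [ 0.722 -0.215  0.01 ] [347. 143.]
1.4 [0.2029 0.5112 0.4047] [ 3.1415 -0.      2.7638] 0.09385052142741172
```

```bash
python3 -c "
import cv2,numpy as np
a=cv2.imread('pics/s0.png');b=cv2.imread('pics/t0.png')
cv2.imwrite('pics/st.png',cv2.resize(np.vstack([a,b]),(800,1200))[:600]);cv2.imwrite('pics/tt.png',cv2.resize(b,(800,600)))"
```

```text
(no output)
```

View pics/st.png

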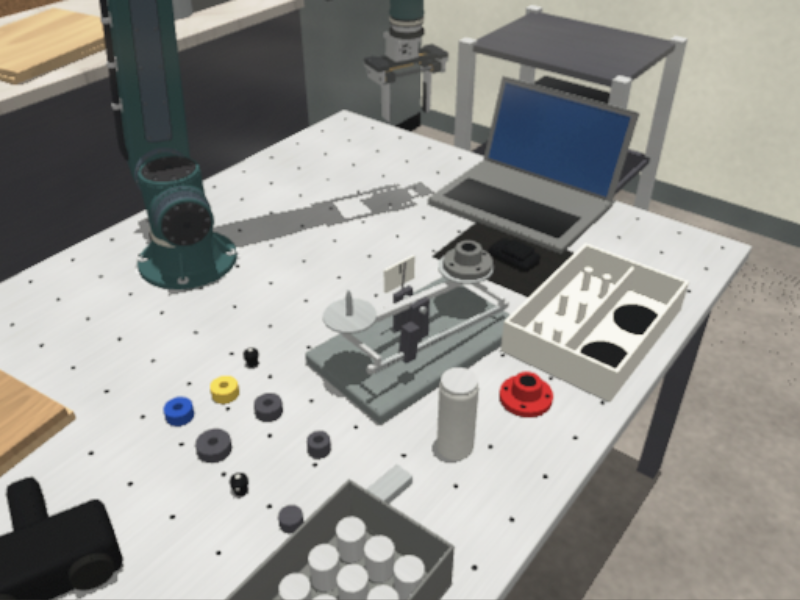

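View pics/tt.png

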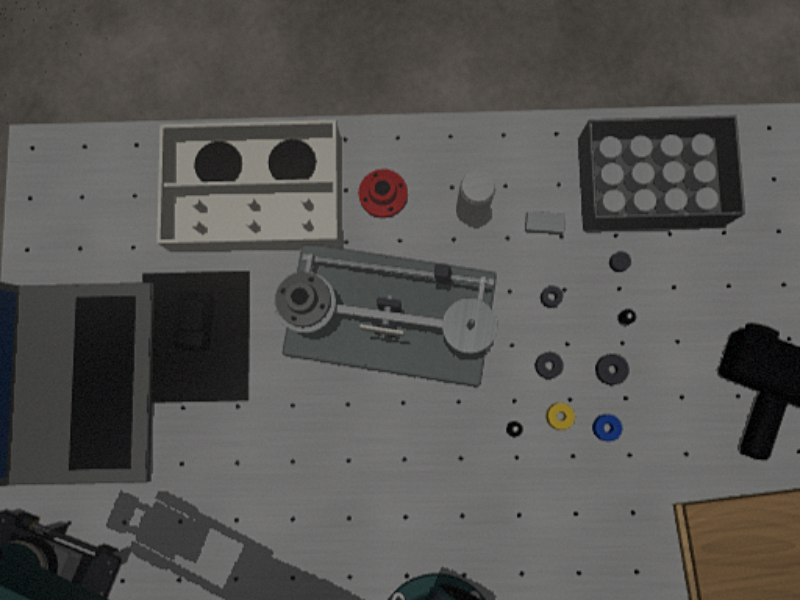

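The scene view shows the balance in the middle with the grey flange on its raised +y pan. The empty weight pan and post are at (350,300).

Things that could be taken for w300 (top camera, 512 px):
- dark, 48 mm: (353,233), my choice
- yellow: (358,264), and blue: (388,273), both look-alikes
- w400: (391,237)
- w200: (353,188)
- plug, no hole: (396,166)

For the flange, red at (246,120) is the look-alike and grey at (195,190) is the one on the pan.

The 300 g weight goes first because it covers 300–456 g with the rider. I'm moving above it for the close check.

```bash
cat >> h.py <<'E'
def plan(goal,yaw=None,n=None,step=0.05,maxv=1.0):
    "rows for the tool pointing down; goal = TCP xyz"
    o=robot.get_obs();p=np.array(o['tool_pos'],float);y=float(o['ee_rot'][2]);goal=np.array(goal,float)
    yaw=y if yaw is None else yaw; dy=(yaw-y+np.pi)%(2*np.pi)-np.pi
    n=n or int(max(np.ceil(np.linalg.norm(goal-p)/(0.04*maxv)),np.ceil(abs(dy)/0.1),1))
    T=[];W=[]
    for k in range(n):
        f=(goal-p)/(n-k);M=np.array([[np.cos(y),np.sin(y),0],[np.sin(y),-np.cos(y),0],[0,0,-1]])
        t=np.clip(np.round(M.T@f/0.04/step)*step,-1,1)+0.0;p=p+M@t*0.04
        w=np.clip(np.round((yaw-y)/(n-k)/-0.1/0.05)*0.05,-1,1) if abs(yaw-y)>.02 else 0.
        y-=0.1*w;T.append([round(float(v),3) for v in t]);W.append(round(float(w),2)+0.0)
    for i in range(0,n,8): print('T',T[i:i+8],'\nW',W[i:i+8])
    print('end',p.round(4),round(y,3))
E
python3 -c "
from h import *
plan([0.44,-0.215,0.405],0.785)"
```

```text
T [[-0.6, -0.75, 0.0], [-0.7, -0.65, 0.0], [-0.75, -0.6, 0.0], [-0.8, -0.5, 0.0], [-0.85, -0.45, 0.0], [-0.9, -0.35, 0.0], [-0.9, -0.25, 0.0], [-0.95, -0.15, 0.0]] 
W [1.0, 1.0, 1.0, 1.0, 1.0, 1.0, 1.0, 1.0]
T [[-0.95, -0.1, 0.0], [-0.95, 0.0, 0.0], [-0.95, 0.1, 0.0], [-0.95, 0.2, 0.0], [-0.9, 0.3, 0.0], [-0.85, 0.4, 0.0], [-0.85, 0.45, 0.0], [-0.8, 0.55, 0.0]] 
W [1.0, 1.0, 1.0, 1.0, 0.95, 1.0, 0.95, 1.0]
T [[-0.7, 0.65, 0.0], [-0.65, 0.7, 0.0], [-0.6, 0.75, 0.0], [-0.5, 0.8, 0.0]] 
W [0.95, 1.0, 0.95, 1.0]
end [ 0.4401 -0.2153  0.4047] 0.784
```

Emit:
play_rows:
  translation:
    - [-0.6,-0.75,0]
    - [-0.7,-0.65,0]
    - [-0.75,-0.6,0]
    - [-0.8,-0.5,0]
    - [-0.85,-0.45,0]
    - [-0.9,-0.35,0]
    - [-0.9,-0.25,0]
    - [-0.95,-0.15,0]
  twist:
    - [0,0,1]
    - [0,0,1]
    - [0,0,1]
    - [0,0,1]
    - [0,0,1]
    - [0,0,1]
    - [0,0,1]
    - [0,0,1]
  gripper: [0.5,0.5,0.5,0.5,0.5,0.5,0.5,0.5]

```text
time: 2.2
tool_pos: [0.2997, 0.2199, 0.4049]
ee_rot: [3.14, -0.0, 1.96]
wrist_force: [-0.2, 0.2, -0.6]
width: 0.0709
finger_force: 0.0
```

Emit:
play_rows:
  translation:
    - [-0.95,-0.1,0]
    - [-0.95,0,0]
    - [-0.95,0.1,0]
    - [-0.95,0.2,0]
    - [-0.9,0.3,0]
    - [-0.85,0.4,0]
    - [-0.85,0.45,0]
    - [-0.8,0.55,0]
  twist:
    - [0,0,1]
    - [0,0,1]
    - [0,0,1]
    - [0,0,1]
    - [0,0,0.95]
    - [0,0,1]
    - [0,0,0.95]
    - [0,0,1]
  gripper: [0.5,0.5,0.5,0.5,0.5,0.5,0.5,0.5]

```text
time: 3.0
tool_pos: [0.391, -0.0724, 0.405]
ee_rot: [3.141, -0.0, 1.169]
wrist_force: [0.1, 1.0, -0.1]
width: 0.0708
finger_force: 0.0
```

Emit:
play_rows:
  translation:
    - [-0.7,0.65,0]
    - [-0.65,0.7,0]
    - [-0.6,0.75,0]
    - [-0.5,0.8,0]
    - [0,0,0]
    - [0,0,0]
    - [0,0,0]
  twist:
    - [0,0,0.95]
    - [0,0,1]
    - [0,0,0.95]
    - [0,0,1]
    - [0,0,0]
    - [0,0,0]
    - [0,0,0]
  gripper: [0.5,0.5,0.5,0.5,0.5,0.5,0.5]

```text
time: 3.7
tool_pos: [0.4399, -0.2145, 0.4048]
ee_rot: [-3.141, -0.0, 0.785]
wrist_force: [-0.1, 0.2, -0.1]
width: 0.0702
finger_force: 0.0
```

```bash
python3 - <<'E'
from h import *
im=snap('wrist')
cv2.imwrite('pics/w1.png',cv2.resize(im[:,:,::-1],(800,600)))
o=robot.get_obs();print(o['time'],o['tool_pos'],o['ee_rot'],o['width'])
print(robot.camera_model('wrist'))
for n in ['post_top','rider_top','flange_c','part_pan_floor','balance','w200_c','w300_c','w400_c']:
    for d in robot.spot_point(n,'wrist')[:4]: print(n,round(d['score'],2),np.round(d['centre'],4),proj('wrist',d['centre']).round(0))
E
```

```text
3.75 [ 0.4398991  -0.21418537  0.40494287] [ 3.14145475e+00 -4.63483967e-04  7.85637350e-01] 0.0708640026862635
{'camera_matrix': array([[297.31863964,   0.        , 255.15735247],
       [  0.        , 297.31863964, 192.60588016],
       [  0.        ,   0.        ,   1.        ]]), 'rvec': array([-2.69757658,  1.11535871,  0.1331061 ]), 'tvec': array([-0.46331377,  0.13024013,  0.42848267])}
rider_top 0.18 [ 0.4608 -0.2152  0.0107] [267. 165.]
w200_c 0.58 [ 0.5862 -0.2241  0.01  ] [340. 102.]
w200_c 0.27 [ 0.7244 -0.2207  0.0112] [404.  37.]
w300_c 0.93 [ 0.4625 -0.2156  0.0149] [268. 164.]
w300_c 0.89 [ 0.3721 -0.2301  0.0106] [227. 219.]
w400_c 0.68 [ 0.4549 -0.3252  0.0081] [319. 224.]
```

View pics/w1.png

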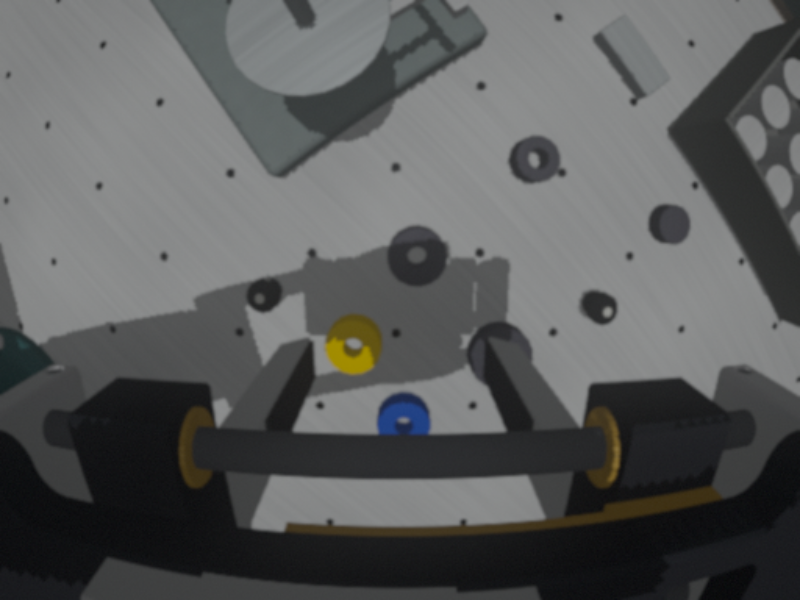

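The close view shows the dark ring chosen as w300 with its hole at about (267,163) in 512 px. Yellow is at (227,219) and blue at (258,269). w400 sits behind the right finger at (318,226), and w200 is at (342,102). I'll descend partway and measure again.

```bash
python3 - <<'E'
from h import *
m=robot.camera_model('wrist')
print(atz('wrist',(417/1.5625,255/1.5625),0.024), atz('wrist',(417/1.5625,255/1.5625),0.012), -R.from_rotvec(m['rvec']).as_matrix().T@m['tvec'])
plan([0.461,-0.2155,0.30],0.785)
E
```

```text
[ 0.46334286 -0.21293509  0.024     ] [ 0.46249546 -0.2144606   0.012     ] [ 0.48888167 -0.16695934  0.38565499]
T [[0.1, 0.15, 0.85], [0.15, 0.1, 0.9], [0.1, 0.15, 0.85]] 
W [0.0, 0.0, 0.0]
end [ 0.4613 -0.2163  0.3008] 0.784
```

Emit:
play_rows:
  translation:
    - [0.1,0.15,0.85]
    - [0.15,0.1,0.9]
    - [0.1,0.15,0.85]
    - [0,0,0]
    - [0,0,0]
  twist:
    - [0,0,0]
    - [0,0,0]
    - [0,0,0]
    - [0,0,0]
    - [0,0,0]
  gripper: [0.5,0.5,0.5,0.5,0.5]

```text
time: 4.65
tool_pos: [0.4613, -0.2167, 0.3008]
ee_rot: [-3.14, 0.0, 0.784]
wrist_force: [-0.2, -0.2, 0.8]
width: 0.0704
finger_force: 0.0
```

```bash
python3 - <<'E'
from h import *
im=snap('wrist');m=robot.camera_model('wrist')
cv2.imwrite('pics/w2.png',cv2.resize(im[:,:,::-1],(800,600)))
o=robot.get_obs();print(o['time'],o['tool_pos'],o['ee_rot'])
print(proj('wrist',[.462,-.214,.012]), proj('wrist',[.462,-.214,.024]))
for d in robot.spot_point('w300_c','wrist')[:3]: print(round(d['score'],2),np.round(d['centre'],4),proj('wrist',d['centre']).round(0))
E
```

```text
4.7 [ 0.46162282 -0.21694187  0.30230376] [ 3.13962729e+00 -5.14069236e-04  7.83789150e-01]
[252.01592104 193.0625381 ] [251.90397123 196.22128433]
0.91 [ 0.4613 -0.2186  0.0122] [254. 197.]
0.85 [ 0.3704 -0.2291  0.0112] [199. 264.]
0.76 [ 0.3492 -0.3147  0.012 ] [244. 322.]
```

View pics/w2.png

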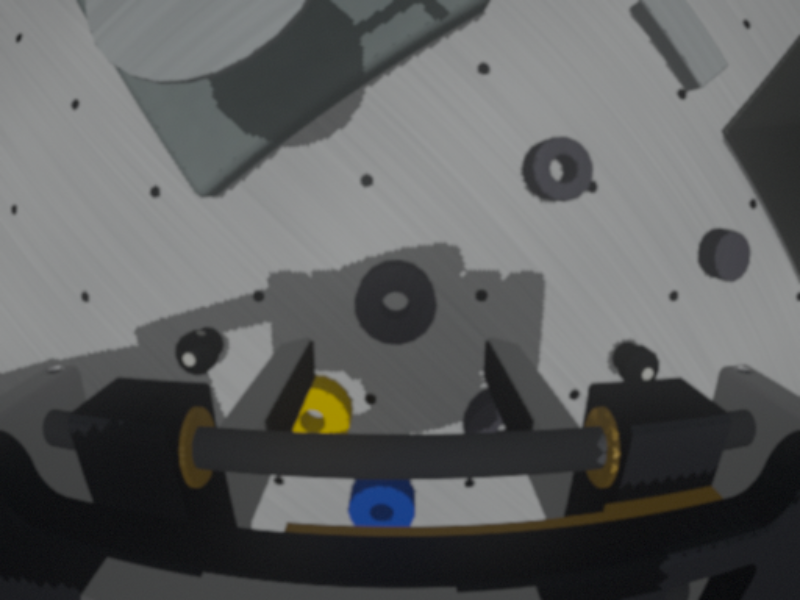

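The second view shows the weight's ring centred at about (253.4,193.5) in 512 px, with both fingers open on either side of its line. Triangulating from the two views.

```bash
python3 - <<'E'
from h import *
m1={'camera_matrix':robot.camera_model('wrist')['camera_matrix'],'rvec':np.array([-2.69757658,1.11535871,0.1331061]),'tvec':np.array([-0.46331377,0.13024013,0.42848267])}
a,d=ray('wrist',(266.9,163.3),m1);b,e=ray('wrist',(253.4,192.5))
s=np.linalg.lstsq(np.stack([d,-e],1),b-a,rcond=None)[0]
print(a+s[0]*d,b+s[1]*e, atz('wrist',(253.4,193.5),.018))
E
```

```text
[ 0.46167766 -0.21475623  0.00373507] [ 0.46236483 -0.21643811  0.00390048] [ 0.4641243  -0.21472703  0.018     ]
```

```bash
python3 - <<'E'
from h import *
plan([.4625,-.2153,.204],0.785,n=4,step=.025)
E
```

```text
T [[0.0, 0.0, 0.625], [0.025, 0.0, 0.625], [0.0, 0.0, 0.625], [0.025, -0.025, 0.6]] 
W [0.0, 0.0, 0.0, 0.0]
end [ 0.4625 -0.2149  0.2041] 0.784
```

Emit:
play_rows:
  translation:
    - [0.02,0,0.6]
    - [0.02,0,0.6]
    - [0,0,0.6]
    - [0,0,0.6]
    - [0,0,0]
    - [0,0,0]
  twist:
    - [0,0,0]
    - [0,0,0]
    - [0,0,0]
    - [0,0,0]
    - [0,0,0]
    - [0,0,0]
  gripper: [0.5,0.5,0.5,0.5,0.5,0.5]

```text
time: 5.35
tool_pos: [0.463, -0.216, 0.2066]
ee_rot: [3.139, -0.001, 0.784]
wrist_force: [0.2, 0.2, 1.5]
width: 0.0706
finger_force: 0.0
```

Emit:
play_rows:
  translation:
    - [0,0,0]
    - [0,0,0]
    - [0,0,0]
    - [0,0,0]
    - [0,0,0]
  twist:
    - [0,0,0]
    - [0,0,0]
    - [0,0,0]
    - [0,0,0]
    - [0,0,0]
  gripper: [-1,-1,-1,-1,-1]

```text
time: 5.85
tool_pos: [0.4623, -0.2151, 0.2058]
ee_rot: [-3.14, -0.0, 0.784]
wrist_force: [-4.5, 3.3, 7.1]
width: 0.0477
finger_force: 30.0
```

Grasped: 47.7 mm opening confirms the 300 g weight. Now lifting, then going to a spot beside the post for a close look.

```bash
python3 - <<'E'
from h import *
plan([.4625,-.2153,.446],None,n=6)
E
```

```text
T [[0.0, 0.0, -1.0], [0.0, 0.0, -1.0], [0.0, 0.0, -1.0], [0.0, 0.0, -1.0], [0.0, 0.0, -1.0], [0.0, 0.0, -1.0]] 
W [0.0, 0.0, 0.0, 0.0, 0.0, 0.0]
end [ 0.4623 -0.2151  0.4458] 0.784
```

Emit:
play_rows:
  translation:
    - [0,0,-0.5]
    - [0,0,-1]
    - [0,0,-1]
    - [0,0,-1]
    - [0,0,-1]
    - [0,0,-1]
    - [0,0,-0.5]
    - [0,0,0]
  twist:
    - [0,0,0]
    - [0,0,0]
    - [0,0,0]
    - [0,0,0]
    - [0,0,0]
    - [0,0,0]
    - [0,0,0]
    - [0,0,0]
  gripper: [-1,-1,-1,-1,-1,-1,-1,-1]

```text
time: 6.65
tool_pos: [0.4626, -0.2157, 0.4485]
ee_rot: [3.133, -0.002, 0.784]
wrist_force: [0.1, -0.8, -2.6]
width: 0.0478
finger_force: 30.0
```

Emit:
play_rows:
  translation:
    - [0.8,-0.6,0]
    - [0.8,-0.6,0]
    - [0,0,0]
    - [0,0,0]
    - [0,0,0]
  twist:
    - [0,0,0]
    - [0,0,0]
    - [0,0,0]
    - [0,0,0]
    - [0,0,0]
  gripper: [-1,-1,-1,-1,-1]

```text
time: 7.15
tool_pos: [0.4738, -0.1369, 0.443]
ee_rot: [-3.14, 0.001, 0.783]
wrist_force: [-0.1, -0.2, -3.5]
width: 0.0479
finger_force: 30.0
```

```bash
python3 - <<'E'
from h import *
im=snap('wrist');m=robot.camera_model('wrist')
cv2.imwrite('pics/w3.png',cv2.resize(im[:,:,::-1],(800,600)))
np.save('m3.npy',np.r_[m['rvec'].ravel(),m['tvec'].ravel()])
o=robot.get_obs();print(o['time'],o['tool_pos'],o['ee_rot'],o['width'])
for n in ['post_top','rider_top','w300_c']:
  for d in robot.spot_point(n,'wrist')[:3]: print(n,round(d['score'],2),np.round(d['centre'],4),proj('wrist',d['centre']).round(0))
E
```

```text
7.2 [ 0.4738446  -0.1371767   0.44337759] [-3.13996502e+00  1.14433497e-03  7.82678615e-01] 0.048060664158298794
post_top 0.82 [ 0.5196 -0.0595  0.1972] [225.  97.]
rider_top 0.64 [ 0.6134 -0.018   0.1437] [269.   7.]
w300_c 0.73 [ 0.4732 -0.135   0.2531] [251. 233.]
w300_c 0.72 [ 0.3501 -0.3129  0.0098] [277. 298.]
w300_c 0.47 [ 0.37   -0.2291  0.0107] [250. 259.]
```

View pics/w3.png

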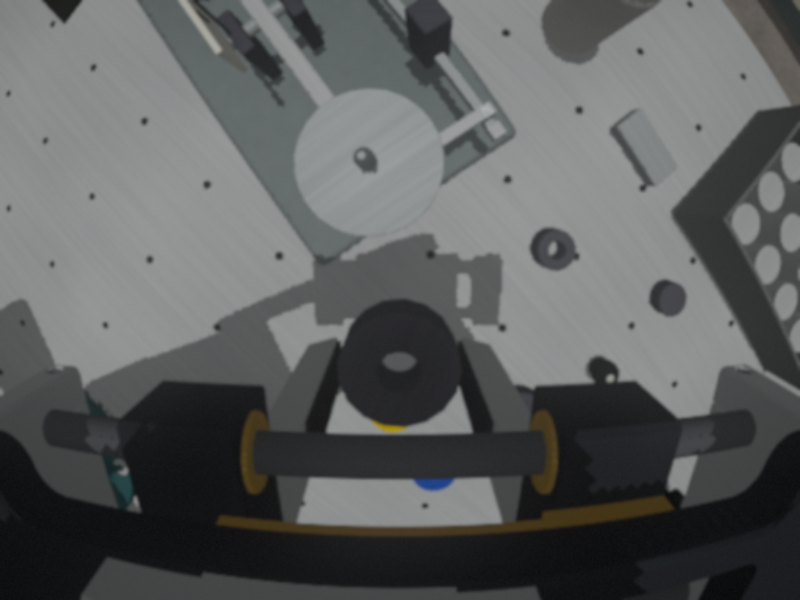

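The close view shows the post tip at about (231.5,99.5) in 512 px and the pan disc centred at about (235.5,104.3). The weight hangs level in the fingers with its hole at (255.4,231).

```bash
python3 - <<'E'
from h import *
for z in(.192,.197,.202): print(z,atz('wrist',(231.3,99.2),z))
for z in(.142,.147,.152): print(z,atz('wrist',(235.5,104.3),z))
print(atz('wrist',(255.4,231.5),.262))
im=cv2.imread('pics/w3.png')
# pan disc threshold fit
g=cv2.cvtColor(im,cv2.COLOR_BGR2GRAY)
cs,_=cv2.findContours(((g>150)*255).astype(np.uint8),0,2)
E
python3 - <<'E'
import sys;sys.path.insert(0,'.')
from h import *
snap('top');print([np.round(d['centre'],4) for d in robot.spot_point('post_top','top')[:1]])
snap('scene');print([np.round(d['centre'],4) for d in robot.spot_point('post_top','scene')[:1]])
E
```

```text
0.192 [ 0.52222247 -0.06362102  0.192     ]
0.197 [ 0.52223327 -0.06417462  0.197     ]
0.202 [ 0.52224408 -0.06472823  0.202     ]
0.142 [ 0.52140062 -0.06437591  0.142     ]
0.147 [ 0.52142404 -0.06481837  0.147     ]
0.152 [ 0.52144745 -0.06526083  0.152     ]
[ 0.47805668 -0.1339581   0.262     ]
[array([ 0.6482, -0.3484,  0.0115])]
[array([ 0.5196, -0.0602,  0.1962])]
```

```bash
python3 - <<'E'
from h import *
print(atz('wrist',(255.5,235.5),.262), robot.get_obs()['tool_pos'])
plan([.5205,-.066,.44],None,n=4,step=.025)
E
```

```text
[ 0.4763306  -0.13549058  0.262     ] [ 0.47386672 -0.13682402  0.44464737]
T [[0.525, -0.1, 0.025], [0.525, -0.1, 0.025], [0.525, -0.125, 0.025], [0.5, -0.1, 0.05]] 
W [0.0, 0.0, 0.0, 0.0]
end [ 0.5207 -0.0662  0.4396] 0.783
```

Emit:
play_rows:
  translation:
    - [0.5,-0.1,0]
    - [0.5,-0.1,0]
    - [0.5,-0.1,0]
    - [0.5,-0.1,0.2]
    - [0.075,-0.025,0.2]
    - [0,0,0.2]
    - [0,0,0]
    - [0,0,0]
  twist:
    - [0,0,0]
    - [0,0,0]
    - [0,0,0]
    - [0,0,0]
    - [0,0,0]
    - [0,0,0]
    - [0,0,0]
    - [0,0,0]
  gripper: [-1,-1,-1,-1,-1,-1,-1,-1]

```text
time: 8.35
tool_pos: [0.5203, -0.0665, 0.4204]
ee_rot: [-3.141, 0.001, 0.783]
wrist_force: [0.1, -0.3, -3.2]
width: 0.0479
finger_force: 30.0
```

```bash
python3 - <<'E'
from h import *
im=snap('wrist')
print(robot.get_obs()['tool_pos'])
c=im[190:290,190:320,::-1];cv2.imwrite('pics/w4.png',cv2.resize(np.clip(c.astype(float)*1.8,0,255).astype(np.uint8),None,fx=6,fy=6,interpolation=2))
print(proj('wrist',[.522,-.0645,.197]),[proj('wrist',[.5225,-.0645,z]) for z in(.207,.231)])
E
```

```text
[ 0.52039373 -0.06644383  0.42094645]
[253.89380897 214.4207246 ] [array([254.34973273, 218.36604477]), array([254.25988282, 230.81413787])]
```

View pics/w4.png

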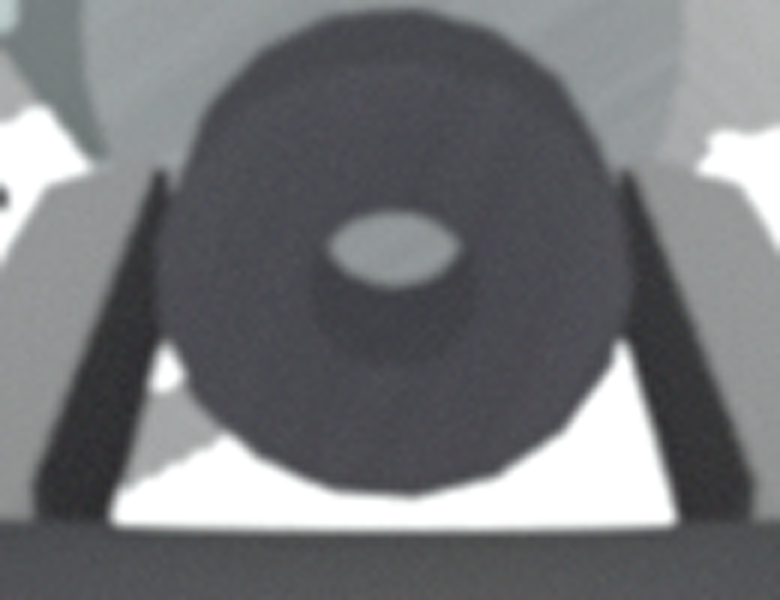

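The crop shows the hole's upper rim centred at about (255.7,237.5) in 512 px. The pan surface is visible through it and the weight is level.

```bash
python3 - <<'E'
from h import *
for z in(.235,.239,.243): print(atz('wrist',(255.7,237.6),z))
E
```

```text
[ 0.52108586 -0.06714783  0.235     ]
[ 0.52224195 -0.0659829   0.239     ]
[ 0.52339803 -0.06481796  0.243     ]
```

Emit:
play_rows:
  translation:
    - [0.02,-0.02,0.2]
    - [0,0,0.2]
    - [0,0,0.15]
    - [0,0,0.15]
    - [0,0,0.1]
    - [0,0,0]
  twist:
    - [0,0,0]
    - [0,0,0]
    - [0,0,0]
    - [0,0,0]
    - [0,0,0]
    - [0,0,0]
  gripper: [-1,-1,-1,-1,-1,-1]

```text
time: 9.0
tool_pos: [0.5206, -0.0646, 0.3876]
ee_rot: [-3.14, 0.001, 0.784]
wrist_force: [-0.7, -0.8, -2.8]
width: 0.0478
finger_force: 30.0
```

Emit:
play_rows:
  translation:
    - [0,0,0.1]
    - [0,0,0.1]
    - [0,0,0.1]
    - [0,0,0.1]
    - [0,0,0.1]
    - [0,0,0.1]
    - [0,0,0]
  twist:
    - [0,0,0]
    - [0,0,0]
    - [0,0,0]
    - [0,0,0]
    - [0,0,0]
    - [0,0,0]
    - [0,0,0]
  gripper: [-1,-1,-1,-1,-1,-1,-1]

```text
time: 9.7
tool_pos: [0.5206, -0.0646, 0.3638]
ee_rot: [-3.14, 0.001, 0.784]
wrist_force: [-0.3, -0.4, -2.5]
width: 0.0477
finger_force: 30.0
```

```bash
python3 - <<'E'
from h import *
im=snap('wrist')
o=robot.get_obs();print(o['tool_pos'],o['wrist_force'])
c=im[150:290,150:350,::-1];cv2.imwrite('pics/w5.png',cv2.resize(np.clip(c.astype(float)*1.6,0,255).astype(np.uint8),None,fx=4,fy=4,interpolation=2))
E
```

```text
[ 0.52062115 -0.06462996  0.36420226] [-0.61026115 -0.15481149 -3.43448984]
```

View pics/w5.png

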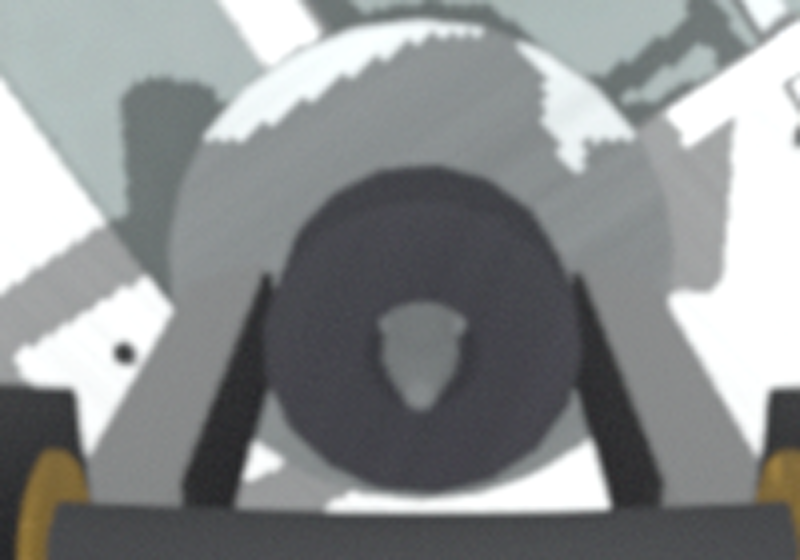

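The crop shows the tapered post through the hole, centred sideways, so the weight is threaded. I'll lower it the last millimetres and release.

Emit:
play_rows:
  translation:
    - [0,0,0.1]
    - [0,0,0.1]
    - [0,0,0.05]
    - [0,0,0]
  twist:
    - [0,0,0]
    - [0,0,0]
    - [0,0,0]
    - [0,0,0]
  gripper: [-1,-1,-1,-1]

```text
time: 10.15
tool_pos: [0.5206, -0.0646, 0.3541]
ee_rot: [-3.141, 0.0, 0.784]
wrist_force: [0.4, -0.6, -3.0]
width: 0.0478
finger_force: 30.0
```

Emit:
play_rows:
  translation:
    - [0,0,0]
    - [0,0,0]
    - [0,0,0]
    - [0,0,-0.3]
    - [0,0,-0.8]
    - [0,0,-1]
    - [0,0,-0.5]
    - [0,0,0]
  twist:
    - [0,0,0]
    - [0,0,0]
    - [0,0,0]
    - [0,0,0]
    - [0,0,0]
    - [0,0,0]
    - [0,0,0]
    - [0,0,0]
  gripper: [0.3,0.3,0.3,0.3,0.3,0.3,0.3,0.3]

```text
time: 10.95
tool_pos: [0.5207, -0.0646, 0.4643]
ee_rot: [3.133, -0.005, 0.784]
wrist_force: [0.4, 0.3, 0.9]
width: 0.0612
finger_force: 0.0
```

Emit:
play_rows:
  translation:
    - [-0.7,0.15,0]
    - [-0.7,0.15,0]
    - [-0.7,0.15,0.25]
    - [0,0,0.25]
    - [0,0,0]
    - [0,0,0]
    - [0,0,0]
    - [0,0,0]
  twist:
    - [0,0,0]
    - [0,0,0]
    - [0,0,0]
    - [0,0,0]
    - [0,0,0]
    - [0,0,0]
    - [0,0,0]
    - [0,0,0]
  gripper: [0.5,0.5,0.5,0.5,0.5,0.5,0.5,0.5]

```text
time: 11.75
tool_pos: [0.4743, -0.136, 0.4391]
ee_rot: [3.141, -0.001, 0.785]
wrist_force: [-0.1, 0.1, -0.9]
width: 0.0706
finger_force: 0.0
```

```bash
cat >> h.py <<'E'
def tilt(cams=('wrist','scene','top'),names=('post_top','rider_top','part_pan_floor','w300_c'),tag=None):
    for c in cams:
        im=snap(c,f'{tag}_{c}' if tag else None)
        for n in names:
            for d in robot.spot_point(n,c)[:2]:
                if d['score']>.3: print(c,n,round(d['score'],2),np.round(d['centre'],4),proj(c,d['centre']).round(1))
    o=robot.get_obs();print(o['time'],o['tool_pos'],o['ee_rot'])
E
python3 - <<'E'
from h import *
tilt(tag='a')
im=cv2.imread('pics/a_wrist.png');s=cv2.imread('pics/a_scene.png')[130:260,180:360]
cv2.imwrite('pics/v8.png',np.vstack([cv2.resize(im[:230],(800,359)),cv2.resize(s,(332,240)) if 0 else np.pad(cv2.resize(s,(332,240),interpolation=2),((0,0),(0,468),(0,0)))]))
E
```

```text
wrist rider_top 0.55 [ 0.615  -0.019   0.1397] [271.9   7.1]
wrist w300_c 0.96 [ 0.3731 -0.2305  0.0096] [251.5 260.5]
wrist w300_c 0.63 [ 0.3478 -0.31    0.0075] [275.1 299.3]
scene rider_top 0.71 [ 0.6145 -0.0222  0.1401] [262.  208.5]
scene part_pan_floor 0.58 [0.5715 0.2115 0.1089] [298.1 170.6]
scene part_pan_floor 0.45 [0.5551 0.4274 0.0169] [328.4 161.6]
scene w300_c 0.71 [0.5705 0.212  0.1101] [297.9 170. ]
scene w300_c 0.63 [ 0.3671 -0.2294  0.0134] [142.5 247.9]
top post_top 0.58 [ 0.5217 -0.065   0.1948] [302.5 204.4]
top post_top 0.56 [ 0.5184 -0.0669  0.1614] [302.3 207.4]
top rider_top 0.62 [ 0.6153 -0.0196  0.1422] [282.1 171.4]
top part_pan_floor 0.56 [0.5714 0.2078 0.1137] [195.8 192. ]
top w300_c 0.71 [ 0.5165 -0.0683  0.1587] [302.8 208.2]
top w300_c 0.64 [ 0.3732 -0.2303  0.0102] [358.7 264.4]
12.5 [ 0.47388245 -0.13672494  0.4386344 ] [-3.14146471e+00 -6.31623269e-05  7.83722764e-01]
```

View pics/v8.png

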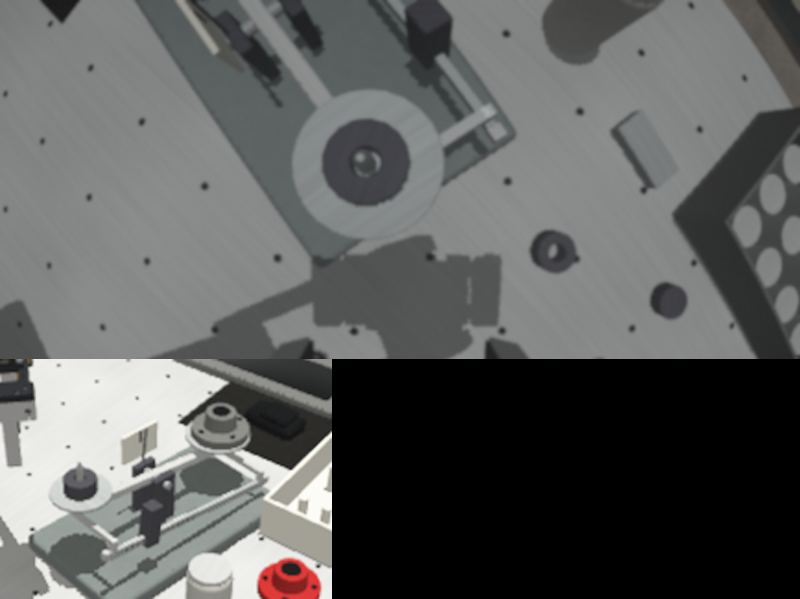

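The views show the 300 g weight flat on the weight pan with the post through it. The part pan is still down, so the flange weighs more than 300 + about 101 + 39 = 440 g. The right weight is the 400 g alone, since 400 to 556 g covers the rest of the range. I'm taking the 300 g back off.

Emit:
play_rows:
  translation:
    - [0.7,-0.15,0]
    - [0.7,-0.15,0]
    - [0.7,-0.15,0]
    - [0,0,0]
    - [0,0,0.5]
    - [0,0,0.5]
    - [0,0,0.5]
    - [0,0,0.3]
  twist:
    - [0,0,0]
    - [0,0,0]
    - [0,0,0]
    - [0,0,0]
    - [0,0,0]
    - [0,0,0]
    - [0,0,0]
    - [0,0,0]
  gripper: [0.5,0.5,0.5,0.5,0.5,0.5,0.5,0.5]

```text
time: 13.3
tool_pos: [0.5201, -0.0651, 0.3649]
ee_rot: [-3.14, 0.002, 0.783]
wrist_force: [-1.2, -0.9, -0.5]
width: 0.0708
finger_force: 0.0
```

Emit:
play_rows:
  translation:
    - [0,0,0.2]
    - [0,0,0]
    - [0,0,0]
  twist:
    - [0,0,0]
    - [0,0,0]
    - [0,0,0]
  gripper: [0.5,0.5,0.5]

```text
time: 13.6
tool_pos: [0.5208, -0.0648, 0.3595]
ee_rot: [3.141, -0.001, 0.784]
wrist_force: [-0.3, 0.1, 0.3]
width: 0.0703
finger_force: 0.0
```

Emit:
play_rows:
  translation:
    - [0,0,0.08]
    - [0,0,0]
    - [0,0,0]
    - [0,0,0]
    - [0,0,0]
    - [0,0,0]
  twist:
    - [0,0,0]
    - [0,0,0]
    - [0,0,0]
    - [0,0,0]
    - [0,0,0]
    - [0,0,0]
  gripper: [0.5,0.3,0.1,0,-1,-1]

```text
time: 14.2
tool_pos: [0.5207, -0.0646, 0.3556]
ee_rot: [3.142, -0.0, 0.784]
wrist_force: [1.0, -0.3, -0.7]
width: 0.0478
finger_force: 30.0
```

Emit:
play_rows:
  translation:
    - [0,0,0]
    - [0,0,-0.1]
    - [0,0,-0.2]
    - [0,0,-0.3]
    - [0,0,-0.4]
    - [0,0,-0.5]
    - [0,0,-0.6]
    - [0,0,0]
  twist:
    - [0,0,0]
    - [0,0,0]
    - [0,0,0]
    - [0,0,0]
    - [0,0,0]
    - [0,0,0]
    - [0,0,0]
    - [0,0,0]
  gripper: [-1,-1,-1,-1,-1,-1,-1,-1]

```text
time: 15.0
tool_pos: [0.5209, -0.0647, 0.4445]
ee_rot: [3.134, -0.005, 0.784]
wrist_force: [0.8, -0.4, -2.1]
width: 0.0476
finger_force: 30.0
```

```bash
python3 - <<'E'
from h import *
plan([.4625,-.2153,.438],None,n=4)
E
```

```text
T [[-0.9, 0.4, 0.05], [-0.95, 0.4, 0.05], [-0.9, 0.4, 0.05], [-0.95, 0.45, 0.0]] 
W [0.0, 0.0, 0.0, 0.0]
end [ 0.4627 -0.2159  0.4385] 0.784
```

Emit:
play_rows:
  translation:
    - [-0.9,0.4,0]
    - [-0.95,0.4,0]
    - [-0.9,0.4,0]
    - [-0.95,0.4,0.5]
    - [0,0,1]
    - [0,0,1]
    - [0,0,1]
    - [0,0,1]
  twist:
    - [0,0,0]
    - [0,0,0]
    - [0,0,0]
    - [0,0,0]
    - [0,0,0]
    - [0,0,0]
    - [0,0,0]
    - [0,0,0]
  gripper: [-1,-1,-1,-1,-1,-1,-1,-1]

```text
time: 15.8
tool_pos: [0.4604, -0.2144, 0.2572]
ee_rot: [-3.141, 0.0, 0.783]
wrist_force: [0.1, 0.3, -3.4]
width: 0.0478
finger_force: 30.0
```

Emit:
play_rows:
  translation:
    - [0,0,0.5]
    - [0,0,0.3]
    - [0,0,0.2]
    - [0,0,0.1]
    - [0,0,0]
    - [0,0,0]
  twist:
    - [0,0,0]
    - [0,0,0]
    - [0,0,0]
    - [0,0,0]
    - [0,0,0]
    - [0,0,0]
  gripper: [-1,-1,-1,-1,-1,-1]

```text
time: 16.4
tool_pos: [0.4616, -0.2147, 0.2168]
ee_rot: [3.139, -0.001, 0.784]
wrist_force: [-0.1, 0.1, -2.9]
width: 0.0476
finger_force: 30.0
```

Emit:
play_rows:
  translation:
    - [0,0,0.1]
    - [0,0,0.07]
    - [0,0,0]
    - [0,0,0]
  twist:
    - [0,0,0]
    - [0,0,0]
    - [0,0,0]
    - [0,0,0]
  gripper: [-1,-1,-1,-1]

```text
time: 16.8
tool_pos: [0.4613, -0.2146, 0.209]
ee_rot: [3.14, -0.0, 0.784]
wrist_force: [0.9, -0.9, -1.4]
width: 0.0478
finger_force: 30.0
```

Emit:
play_rows:
  translation:
    - [0,0,0]
    - [0,0,0]
    - [0,0,-0.3]
    - [0,0,-0.7]
    - [0,0,-1]
    - [0,0,-0.5]
    - [0,0,0]
    - [0,0,0]
  twist:
    - [0,0,0]
    - [0,0,0]
    - [0,0,0]
    - [0,0,0]
    - [0,0,0]
    - [0,0,0]
    - [0,0,0]
    - [0,0,0]
  gripper: [0.4,0.4,0.4,0.4,0.6,0.6,0.6,0.6]

```text
time: 17.6
tool_pos: [0.461, -0.2144, 0.3091]
ee_rot: [3.141, -0.0, 0.784]
wrist_force: [0.3, 0.0, -0.2]
width: 0.0751
finger_force: 0.0
```

```bash
python3 - <<'E'
from h import *
plan([.435,-.332,.32],None,n=4)
E
```

```text
T [[-0.65, 0.4, -0.05], [-0.65, 0.4, -0.05], [-0.6, 0.4, -0.1], [-0.65, 0.4, -0.05]] 
W [0.0, 0.0, 0.0, 0.0]
end [ 0.4339 -0.3317  0.3191] 0.784
```

Emit:
play_rows:
  translation:
    - [-0.6,0.4,0]
    - [-0.6,0.4,0]
    - [-0.6,0.4,-0.1]
    - [-0.55,0.4,-0.1]
    - [0,0,0]
    - [0,0,0]
  twist:
    - [0,0,0]
    - [0,0,0]
    - [0,0,0]
    - [0,0,0]
    - [0,0,0]
    - [0,0,0]
  gripper: [0.6,0.6,0.6,0.6,0.6,0.6]

```text
time: 18.2
tool_pos: [0.4393, -0.326, 0.3146]
ee_rot: [-3.137, -0.001, 0.783]
wrist_force: [0.3, 0.5, -0.1]
width: 0.0748
finger_force: 0.0
```

```bash
python3 - <<'E'
from h import *
im=snap('wrist','b');print(robot.get_obs()['tool_pos'])
for n in('w400_c','w300_c'):
  for d in robot.spot_point(n,'wrist')[:2]: print(n,round(d['score'],2),np.round(d['centre'],4),proj('wrist',d['centre']).round(1))
g=cv2.GaussianBlur(cv2.cvtColor(im,cv2.COLOR_RGB2GRAY),(3,3),0)
cv2.imwrite('pics/v9.png',np.clip(cv2.resize(im[100:300,120:390,::-1],None,fx=2.9,fy=2.9,interpolation=2)*1.5,0,255).astype(np.uint8))
E
```

```text
[ 0.43946199 -0.32542596  0.31483763]
w400_c 0.77 [ 0.456  -0.3253  0.0065] [267.3 179.8]
w300_c 0.85 [ 0.4634 -0.218   0.0117] [193.9  98.3]
w300_c 0.83 [ 0.3498 -0.3122  0.0098] [186.9 241.5]
```

View pics/v9.png

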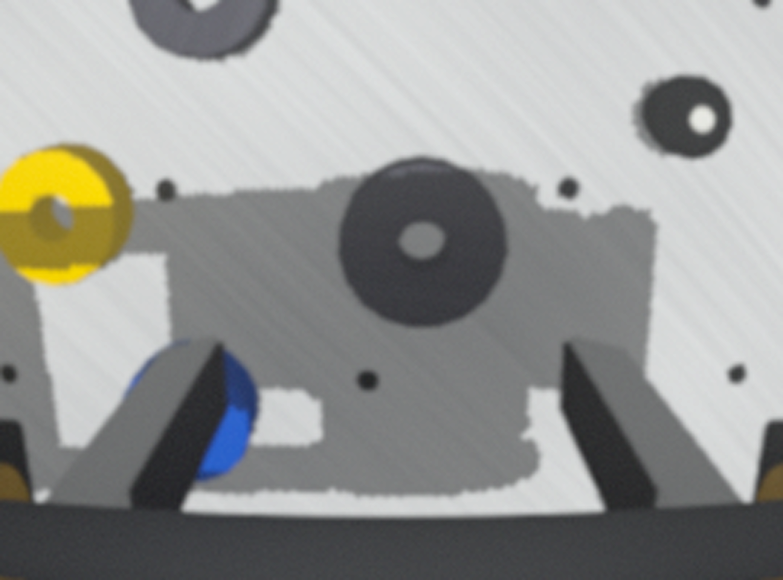

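The crop shows w400 with its top face centred at about (265.5,184.5) in 512 px. The marker at (357,140) and the blue ring at (187,242) are clear of the finger lines.

```bash
python3 - <<'E'
from h import *
p=atz('wrist',(265.5,184.5),.02);print(p)
plan([.454,-.3255,.2045],None,n=5,step=.025)
E
```

```text
[ 0.45326222 -0.32521412  0.02      ]
T [[0.05, 0.05, 0.55], [0.05, 0.05, 0.55], [0.05, 0.05, 0.55], [0.05, 0.05, 0.575], [0.05, 0.05, 0.55]] 
W [0.0, 0.0, 0.0, 0.0, 0.0]
end [ 0.4539 -0.325   0.2046] 0.785
```

Emit:
play_rows:
  translation:
    - [0.05,0.05,0.55]
    - [0.05,0.05,0.55]
    - [0.05,0.05,0.55]
    - [0.05,0.05,0.55]
    - [0.05,0.05,0.5]
    - [0,0,0]
    - [0,0,0]
    - [0,0,0]
  twist:
    - [0,0,0]
    - [0,0,0]
    - [0,0,0]
    - [0,0,0]
    - [0,0,0]
    - [0,0,0]
    - [0,0,0]
    - [0,0,0]
  gripper: [0.6,0.6,0.6,0.6,0.6,0.6,0.6,0.6]

```text
time: 19.15
tool_pos: [0.4543, -0.3261, 0.2101]
ee_rot: [3.139, -0.0, 0.784]
wrist_force: [-0.5, 0.4, 0.4]
width: 0.0749
finger_force: 0.0
```

Emit:
play_rows:
  translation:
    - [0,0,0]
    - [0,0,0]
    - [0,0,0]
    - [0,0,0]
    - [0,0,0]
  twist:
    - [0,0,0]
    - [0,0,0]
    - [0,0,0]
    - [0,0,0]
    - [0,0,0]
  gripper: [0.4,0.2,-1,-1,-1]

```text
time: 19.65
tool_pos: [0.4534, -0.3257, 0.2094]
ee_rot: [-3.139, -0.0, 0.784]
wrist_force: [-2.8, 3.7, 5.8]
width: 0.0555
finger_force: 30.0
```

Grasped: 55.5 mm opening confirms the 400 g weight.

Emit:
play_rows:
  translation:
    - [0,0,-0.5]
    - [0,0,-1]
    - [0,0,-1]
    - [0,0,-1]
    - [0,0,-1]
    - [0,0,-1]
    - [0,0,-0.5]
    - [0,0,0]
  twist:
    - [0,0,0]
    - [0,0,0]
    - [0,0,0]
    - [0,0,0]
    - [0,0,0]
    - [0,0,0]
    - [0,0,0]
    - [0,0,0]
  gripper: [-1,-1,-1,-1,-1,-1,-1,-1]

```text
time: 20.45
tool_pos: [0.4539, -0.3263, 0.4523]
ee_rot: [3.134, -0.001, 0.784]
wrist_force: [0.8, 0.3, -4.0]
width: 0.0552
finger_force: 30.0
```

```bash
python3 - <<'E'
from h import *
o=robot.get_obs();print(o['tool_pos'],o['width'])
plan([.5215,-.0647,.44],.785,n=8,step=.025)
E
```

```text
[ 0.45388239 -0.32634437  0.45227614] 0.05520280332806033
T [[0.725, -0.425, 0.05], [0.725, -0.425, 0.025], [0.725, -0.425, 0.05], [0.725, -0.425, 0.025], [0.725, -0.425, 0.05], [0.725, -0.45, 0.025], [0.725, -0.425, 0.05], [0.75, -0.45, 0.025]] 
W [0.0, 0.0, 0.0, 0.0, 0.0, 0.0, 0.0, 0.0]
end [ 0.5215 -0.0641  0.4403] 0.784
```

Emit:
play_rows:
  translation:
    - [0.725,-0.425,0]
    - [0.725,-0.425,0]
    - [0.725,-0.425,0]
    - [0.725,-0.425,0]
    - [0.725,-0.425,0]
    - [0.725,-0.425,0]
    - [0.725,-0.45,0]
    - [0.75,-0.45,0]
  twist:
    - [0,0,0]
    - [0,0,0]
    - [0,0,0]
    - [0,0,0]
    - [0,0,0]
    - [0,0,0]
    - [0,0,0]
    - [0,0,0]
  gripper: [-1,-1,-1,-1,-1,-1,-1,-1]

```text
time: 21.25
tool_pos: [0.5215, -0.0627, 0.4452]
ee_rot: [-3.137, 0.003, 0.783]
wrist_force: [0.2, -0.5, -4.4]
width: 0.0557
finger_force: 30.0
```

Emit:
play_rows:
  translation:
    - [0,0,0.1]
    - [0,0,0.2]
    - [0,0,0.2]
    - [0,0,0]
    - [0,0,0]
  twist:
    - [0,0,0]
    - [0,0,0]
    - [0,0,0]
    - [0,0,0]
    - [0,0,0]
  gripper: [-1,-1,-1,-1,-1]

```text
time: 21.75
tool_pos: [0.5212, -0.0649, 0.4277]
ee_rot: [-3.14, 0.001, 0.782]
wrist_force: [0.8, 0.4, -3.0]
width: 0.0555
finger_force: 30.0
```

```bash
python3 - <<'E'
from h import *
o=robot.get_obs();print(o['tool_pos'],o['width'])
im=snap('wrist','c')
c=im[190:280,200:310].astype(int)
# light pixels seen through hole, within dark disc
g=c.sum(2)/3
m=(g>75).astype(np.uint8)
n,l,s,ce=cv2.connectedComponentsWithStats(m)
for i in range(1,n): print(s[i][:5]+[200,190,0,0,0],ce[i]+[200,190])
for z in (.207,.229): print(proj('wrist',[.522,-.0645,z]))
d=((g<58)).astype(np.uint8);print(g[30:60:2,45:65:2].round(0).astype(int))
E
```

```text
[ 0.52121046 -0.06489042  0.42765031] 0.05548621224478974
[200 190  37  47 585] [212.41025641 204.7965812 ]
[274 190  36  44 656] [298.89481707 203.36890244]
[246 226  20  11 164] [255.12195122 230.94512195]
[201 246  84  33 837] [230.67622461 269.72759857]
[296 246   6   8  38] [298.5        249.89473684]
[294 267   8   5  30] [297.7        268.86666667]
[254.8697884  217.84954286]
[254.82444489 228.64099759]
[[43 42 44 42 43 43 43 42 43 43]
 [42 44 41 44 41 41 42 42 43 42]
 [41 43 43 47 51 55 53 49 43 42]
 [41 48 64 76 79 82 82 79 67 50]
 [52 74 81 84 84 83 83 82 82 74]
 [70 83 83 84 83 83 82 82 83 84]
 [66 83 83 82 82 82 82 83 84 83]
 [42 68 81 83 83 84 84 83 82 74]
 [34 42 59 73 79 81 81 77 67 43]
 [36 38 37 43 49 51 51 44 37 35]
 [37 39 36 36 37 36 36 36 36 36]
 [36 35 36 36 35 37 36 37 36 37]
 [36 37 36 37 36 36 36 37 37 36]
 [41 38 38 36 37 37 36 36 36 37]
 [42 41 38 38 37 37 37 38 39 39]]
```

```bash
python3 - <<'E'
from h import *
for z in(.238,.2407): print(atz('wrist',(255.3,236.9),z))
im=cv2.imread('pics/c.png')
g=im[190:290,250:260].mean((1,2));print(g.round(0).astype(int))
E
```

```text
[ 0.52072573 -0.06620251  0.238     ]
[ 0.52150568 -0.06542534  0.2407    ]
[ 42  42  43  43  45  46  46  46  45  45  45  45  45  45  45  44  44  44
  44  44  43  43  43  43  43  43  43  43  43  43  42  43  42  42  50  66
  79  83  84  83  83  83  82  83  83  82  78  65  47  37  36  37  37  37
  37  37  37  37  37  38  41  42  41  41  41  41  41  41  42  42  42  43
  43  43  42  42  42  42  42  42  43  43  42  42  43  61  98 114  87  50
  42  45  45  45  46  47  47  47  48  48]
```

Emit:
play_rows:
  translation:
    - [0,0,0.15]
    - [0,0,0.15]
    - [0,0,0.15]
    - [0,0,0.15]
    - [0,0,0.15]
    - [0,0,0.1]
    - [0,0,0]
    - [0,0,0]
  twist:
    - [0,0,0]
    - [0,0,0]
    - [0,0,0]
    - [0,0,0]
    - [0,0,0]
    - [0,0,0]
    - [0,0,0]
    - [0,0,0]
  gripper: [-1,-1,-1,-1,-1,-1,-1,-1]

```text
time: 22.6
tool_pos: [0.5214, -0.0639, 0.3947]
ee_rot: [3.142, -0.0, 0.784]
wrist_force: [-0.5, -0.1, -3.1]
width: 0.0553
finger_force: 30.0
```

```bash
python3 - <<'E'
from h import *
o=robot.get_obs();print(o['tool_pos'],o['wrist_force'])
im=snap('wrist','d');g=im.mean(2)
print(g[222:256:2,240:272:2].round(0).astype(int))
E
```

```text
[ 0.52141732 -0.06391223  0.39467672] [-0.49064289 -0.07629733 -3.10296727]
[[43 42 42 44 42 41 43 43 42 43 43 44 44 41 45 44]
 [43 42 43 43 43 43 48 51 51 49 46 42 42 43 42 42]
 [43 43 43 46 52 63 71 75 75 71 64 58 45 42 43 42]
 [43 42 44 66 77 74 78 81 79 74 77 81 65 45 42 43]
 [43 41 56 82 84 79 82 82 82 78 82 83 81 62 43 42]
 [44 42 52 79 83 83 82 83 83 83 82 83 81 57 40 41]
 [43 39 37 55 77 84 84 84 82 83 85 79 65 42 39 43]
 [43 37 36 37 49 68 79 80 80 79 74 57 40 36 37 42]
 [42 39 37 37 37 40 46 50 51 50 42 38 36 36 39 42]
 [41 39 38 38 37 37 38 37 37 37 35 36 37 38 39 44]
 [41 40 39 36 39 40 38 38 38 37 38 38 37 37 40 43]
 [41 41 39 38 38 38 39 38 37 38 38 37 36 37 41 41]
 [43 43 41 40 39 37 36 37 39 39 38 37 38 41 42 41]
 [42 43 43 43 40 39 39 37 38 38 40 41 43 43 42 43]
 [42 41 42 43 41 43 43 41 40 40 42 42 43 41 43 42]
 [43 43 42 42 43 43 43 42 42 43 42 43 42 43 42 42]
 [41 43 42 43 42 43 43 42 42 41 41 42 43 43 42 43]]
```

The tapered tip shows centred in the hole, so the 400 g weight is threaded. I'll lower it and release.

Emit:
play_rows:
  translation:
    - [0,0,0.15]
    - [0,0,0.15]
    - [0,0,0.15]
    - [0,0,0.15]
    - [0,0,0.1]
    - [0,0,0.1]
    - [0,0,0.05]
    - [0,0,0]
  twist:
    - [0,0,0]
    - [0,0,0]
    - [0,0,0]
    - [0,0,0]
    - [0,0,0]
    - [0,0,0]
    - [0,0,0]
    - [0,0,0]
  gripper: [-1,-1,-1,-1,-1,-1,-1,-1]

```text
time: 23.45
tool_pos: [0.5214, -0.0639, 0.3603]
ee_rot: [-3.141, 0.0, 0.784]
wrist_force: [-0.8, -0.2, -4.8]
width: 0.0553
finger_force: 30.0
```

Emit:
play_rows:
  translation:
    - [0,0,0]
    - [0,0,0]
    - [0,0,0]
  twist:
    - [0,0,0]
    - [0,0,0]
    - [0,0,0]
  gripper: [-1,-1,-1]

```text
time: 23.75
tool_pos: [0.5215, -0.0639, 0.361]
ee_rot: [3.141, -0.0, 0.784]
wrist_force: [-0.3, 0.3, -4.2]
width: 0.0551
finger_force: 30.0
```

Emit:
play_rows:
  translation:
    - [0,0,0.05]
    - [0,0,0.05]
    - [0,0,0]
    - [0,0,0]
  twist:
    - [0,0,0]
    - [0,0,0]
    - [0,0,0]
    - [0,0,0]
  gripper: [-1,-1,-1,-1]

```text
time: 24.15
tool_pos: [0.5214, -0.0639, 0.3565]
ee_rot: [-3.141, 0.0, 0.784]
wrist_force: [0.7, -0.0, -3.4]
width: 0.0552
finger_force: 30.0
```

Emit:
play_rows:
  translation:
    - [0,0,0]
    - [0,0,0]
    - [0,0,0]
    - [0,0,-0.2]
    - [0,0,-0.6]
    - [0,0,-1]
    - [0,0,-0.5]
    - [0,0,0]
  twist:
    - [0,0,0]
    - [0,0,0]
    - [0,0,0]
    - [0,0,0]
    - [0,0,0]
    - [0,0,0]
    - [0,0,0]
    - [0,0,0]
  gripper: [0.4,0.4,0.4,0.4,0.4,0.4,0.4,0.4]

```text
time: 24.95
tool_pos: [0.5215, -0.0639, 0.4539]
ee_rot: [3.134, -0.005, 0.784]
wrist_force: [0.6, -0.3, 1.1]
width: 0.0656
finger_force: 0.0
```

Emit:
play_rows:
  translation:
    - [-0.7,0.15,0]
    - [-0.7,0.15,0]
    - [-0.7,0.15,0.2]
    - [0,0,0.2]
    - [0,0,0]
    - [0,0,0]
    - [0,0,0]
    - [0,0,0]
  twist:
    - [0,0,0]
    - [0,0,0]
    - [0,0,0]
    - [0,0,0]
    - [0,0,0]
    - [0,0,0]
    - [0,0,0]
    - [0,0,0]
  gripper: [-1,-1,-1,-1,-1,-1,-1,-1]

```text
time: 25.75
tool_pos: [0.475, -0.1353, 0.4329]
ee_rot: [3.141, -0.0, 0.785]
wrist_force: [0.8, 0.4, 0.1]
width: 0.005
finger_force: 0.0
```

```bash
python3 - <<'E'
from h import *
tilt(tag='e',names=('post_top','rider_top','part_pan_floor','w400_c'))
E
```

```text
wrist post_top 0.79 [ 0.5216 -0.062   0.1618] [231.7 102.6]
wrist rider_top 0.94 [ 0.6131 -0.0253  0.1211] [274.5  17.7]
wrist w400_c 0.84 [ 0.5213 -0.0675  0.1201] [238.8 109.1]
scene post_top 0.81 [ 0.5202 -0.0629  0.1639] [223.3 195.2]
scene rider_top 0.77 [ 0.6128 -0.0268  0.1171] [260.4 216. ]
scene part_pan_floor 0.53 [0.5693 0.2104 0.1421] [297.8 161.1]
scene w400_c 0.74 [ 0.524  -0.0651  0.1247] [224.5 207.9]
top post_top 0.93 [ 0.5222 -0.065   0.1615] [301.5 205.9]
top rider_top 0.66 [ 0.6154 -0.0287  0.1228] [285.3 172.7]
top part_pan_floor 0.77 [0.5731 0.2067 0.1467] [194.3 189.3]
top w400_c 0.87 [ 0.5206 -0.0638  0.1237] [300.  208.3]
top w400_c 0.43 [ 0.6149 -0.0261  0.1216] [284.3 173. ]
26.5 [ 0.47460478 -0.13601719  0.4326551 ] [-3.14152616e+00 -1.09550300e-04  7.83687633e-01]
```

The post is now low at z 0.162, so the weight pan is down: the flange is between about 441 and 463 g. The rider, now at about 81 mm, must come back to between 33 and 50 mm. I'll set the closed fingers behind it on its -y side.

```bash
python3 - <<'E'
from h import *
print(robot.get_obs()['joint_positions'])
plan([.6097,-.0574,.42],-.181,n=10,step=.025)
E
```

```text
[-3.94043240e-01 -4.25523092e-02  1.44808260e+00  1.28413804e-04
  1.73608182e+00  3.93086578e-01]
T [[0.375, 0.1, 0.025], [0.375, 0.075, 0.025], [0.4, 0.025, 0.025], [0.4, -0.025, 0.025], [0.375, -0.05, 0.025], [0.375, -0.075, 0.05], [0.375, -0.125, 0.025], [0.35, -0.15, 0.05]] 
W [0.95, 0.95, 0.95, 0.95, 0.95, 1.0, 0.95, 1.0]
T [[0.35, -0.2, 0.025], [0.325, -0.225, 0.05]] 
W [0.95, 1.0]
end [ 0.6098 -0.0576  0.4197] -0.181
```

Emit:
play_rows:
  translation:
    - [0.375,0.1,0]
    - [0.375,0.075,0]
    - [0.4,0.025,0]
    - [0.4,-0.025,0]
    - [0.375,-0.05,0]
    - [0.375,-0.075,0]
    - [0.375,-0.125,0]
    - [0.35,-0.15,0]
  twist:
    - [0,0,0.95]
    - [0,0,0.95]
    - [0,0,0.95]
    - [0,0,0.95]
    - [0,0,0.95]
    - [0,0,1]
    - [0,0,0.95]
    - [0,0,1]
  gripper: [-1,-1,-1,-1,-1,-1,-1,-1]

```text
time: 27.3
tool_pos: [0.5828, -0.0733, 0.4325]
ee_rot: [-3.141, 0.0, 0.01]
wrist_force: [-0.6, -0.7, -0.6]
width: 0.0004
finger_force: 0.0
```

Emit:
play_rows:
  translation:
    - [0.35,-0.2,0]
    - [0.325,-0.225,0]
    - [0,0,0]
    - [0,0,0]
    - [0,0,0]
  twist:
    - [0,0,0.95]
    - [0,0,1]
    - [0,0,0]
    - [0,0,0]
    - [0,0,0]
  gripper: [-1,-1,-1,-1,-1]

```text
time: 27.8
tool_pos: [0.6093, -0.0579, 0.4328]
ee_rot: [3.141, 0.0, -0.18]
wrist_force: [-0.9, 0.0, 0.1]
width: 0.0003
finger_force: 0.0
```

```bash
python3 - <<'E'
from h import *
im=snap('wrist','f')
for n in ('rider_top','post_top'):
  for d in robot.spot_point(n,'wrist')[:2]: print(n,round(d['score'],2),np.round(d['centre'],4),proj('wrist',d['centre']).round(1))
cv2.imwrite('pics/v10.png',cv2.resize(im[:,:,::-1],(800,600)))
print(robot.get_obs()['tool_pos'])
p=np.array([.6097,-.0574,.098]);print(proj('wrist',p))
E
```

```text
rider_top 0.83 [ 0.6138 -0.0286  0.1205] [225.9 191. ]
[ 0.6092732  -0.05792017  0.43304562]
[254.5569996  185.30147924]
```

View pics/v10.png

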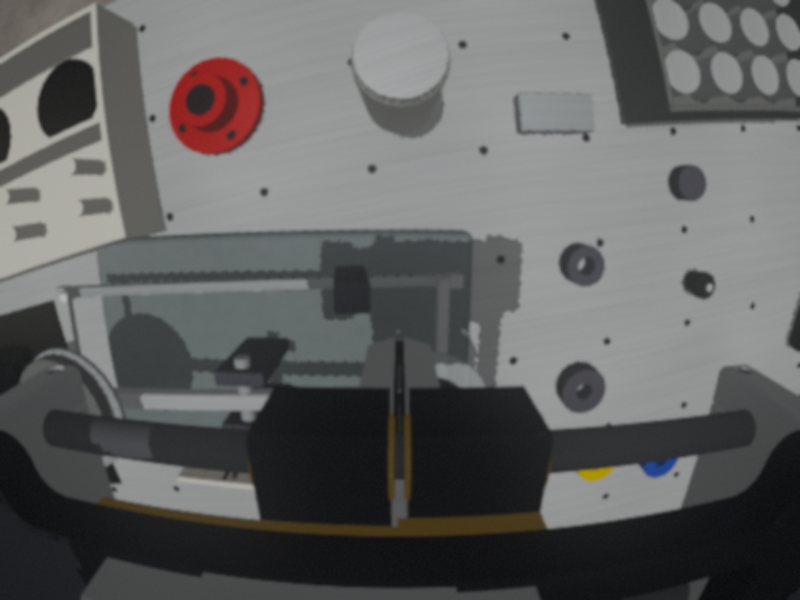

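The picture shows the rider at about (224,186) and the crossbar at (283,190) in 512 px. My drop spot between them projects to (254.5,185), with a few mm of clearance on both sides. Descending.

Emit:
play_rows:
  translation:
    - [0,0,0.7]
    - [0,0,0.7]
    - [0,0,0.7]
    - [0,0,0.6]
    - [0,0,0.3]
    - [0,0,0.3]
    - [0,0,0.1]
    - [0,0,0]
  twist:
    - [0,0,0]
    - [0,0,0]
    - [0,0,0]
    - [0,0,0]
    - [0,0,0]
    - [0,0,0]
    - [0,0,0]
    - [0,0,0]
  gripper: [-1,-1,-1,-1,-1,-1,-1,-1]

```text
time: 28.75
tool_pos: [0.6098, -0.0576, 0.2969]
ee_rot: [-3.142, -0.0, -0.181]
wrist_force: [0.4, -0.1, -0.1]
width: 0.0004
finger_force: 0.0
```

```bash
python3 - <<'E'
from h import *
o=robot.get_obs();print(o['tool_pos'],o['wrist_force'],o['ee_rot'])
snap('wrist','g')
for d in robot.spot_point('rider_top','wrist')[:2]: print(round(d['score'],2),np.round(d['centre'],4),proj('wrist',d['centre']).round(1))
E
```

```text
[ 0.60984558 -0.0576334   0.2968934 ] [ 0.39991388 -0.10278332 -0.14641052] [-3.14154362e+00 -3.21928344e-04 -1.81221536e-01]
0.59 [ 0.6134 -0.0246  0.1212] [198.7 248.2]
```

Emit:
play_rows:
  translation:
    - [0,-0.1,0]
    - [0,-0.1,0]
    - [0,-0.1,0]
    - [0,-0.1,0]
    - [0,0,0]
  twist:
    - [0,0,0]
    - [0,0,0]
    - [0,0,0]
    - [0,0,0]
    - [0,0,0]
  gripper: [-1,-1,-1,-1,-1]

```text
time: 29.35
tool_pos: [0.6128, -0.0411, 0.2969]
ee_rot: [-3.141, -0.0, -0.18]
wrist_force: [0.1, 0.1, 0.2]
width: 0.0003
finger_force: 0.0
```

Emit:
play_rows:
  translation:
    - [0,-0.1,0]
    - [0,-0.1,0]
    - [0,-0.1,0]
    - [0,-0.1,0]
    - [0,-0.1,0]
    - [0,-0.1,0]
    - [0,0,0]
    - [0,0,0]
  twist:
    - [0,0,0]
    - [0,0,0]
    - [0,0,0]
    - [0,0,0]
    - [0,0,0]
    - [0,0,0]
    - [0,0,0]
    - [0,0,0]
  gripper: [-1,-1,-1,-1,-1,-1,-1,-1]

```text
time: 30.15
tool_pos: [0.6169, -0.0178, 0.2964]
ee_rot: [-3.141, 0.001, -0.181]
wrist_force: [-0.9, -0.5, 0.1]
width: 0.0
finger_force: 0.0
```

Emit:
play_rows:
  translation:
    - [0,0.2,0]
    - [0,0.2,0]
    - [0,0,0]
    - [0,0,0]
    - [0,0,0]
    - [0,0,0]
    - [0,0,0]
    - [0,0,0]
  twist:
    - [0,0,0]
    - [0,0,0]
    - [0,0,0]
    - [0,0,0]
    - [0,0,0]
    - [0,0,0]
    - [0,0,0]
    - [0,0,0]
  gripper: [-1,-1,-1,-1,-1,-1,-1,-1]

```text
time: 30.95
tool_pos: [0.6141, -0.0337, 0.2967]
ee_rot: [-3.141, -0.0, -0.181]
wrist_force: [-0.4, 0.8, -0.5]
width: 0.0003
finger_force: 0.0
```

```bash
python3 - <<'E'
from h import *
tilt(names=('post_top','rider_top','part_pan_floor'))
tilt(cams=('scene','top'),names=('post_top','rider_top','part_pan_floor'),tag='h')
E
```

```text
wrist rider_top 0.81 [0.6173 0.0099 0.1295] [177.8 257.2]
scene post_top 0.64 [ 0.5204 -0.0598  0.1781] [223.9 190.3]
scene rider_top 0.73 [0.6211 0.0082 0.1284] [271. 207.]
scene part_pan_floor 0.69 [ 0.5192 -0.0652  0.1793] [222.1 190.7]
scene part_pan_floor 0.61 [0.5705 0.2129 0.13  ] [298.4 164.3]
top post_top 0.53 [ 0.5212 -0.0654  0.178 ] [302.2 205.5]
top rider_top 0.5 [0.62   0.0075 0.1304] [271.5 170.8]
top part_pan_floor 0.48 [0.5725 0.2094 0.1358] [193.9 190.3]
31.55 [ 0.61409013 -0.03390761  0.29666923] [-3.14147881e+00  2.90217811e-06 -1.81168700e-01]
scene post_top 0.62 [ 0.518  -0.0624  0.177 ] [222.5 190.7]
scene rider_top 0.8 [0.6208 0.0124 0.1292] [271.9 205.9]
scene rider_top 0.37 [ 0.5185 -0.0626  0.1772] [222.6 190.8]
scene part_pan_floor 0.45 [0.5722 0.2157 0.1278] [299.4 164.7]
top post_top 0.73 [ 0.5196 -0.065   0.1736] [301.9 206.3]
top rider_top 0.35 [0.6228 0.0107 0.1323] [270.2 169.6]
top part_pan_floor 0.72 [0.5736 0.2085 0.1336] [194.3 190. ]
31.95 [ 0.61410258 -0.03393245  0.29666416] [-3.14147995e+00 -1.36694113e-05 -1.81218266e-01]
```

```bash
cat >> h.py <<'E'
def track(tag):
    "tilt from flange shift between the stop pictures (scene s0/a: -0.12, e: +0.12)"
    def sub(t,im):
        r=cv2.matchTemplate(im,t,cv2.TM_CCOEFF_NORMED);_,v,_,(x,y)=cv2.minMaxLoc(r)
        f=lambda a,b,c:(a-c)/(2*(a-2*b+c))
        return x+f(*r[y,x-1:x+2]),y+f(*r[y-1:y+2,x]),v
    out=[]
    for cam,lo,boxes in(('scene','s0',[(280,152,316,172),(284,155,312,167)]),('top','t0',[(176,174,212,208)])):
        I=[cv2.imread(f'pics/{f}.png') for f in(lo,f'e_{cam}',f'{tag}_{cam}')]
        for (x0,y0,x1,y1) in boxes:
            t=I[0][y0:y1,x0:x1];w=[np.array(sub(t,i[130:230,150:350])) for i in I]
            d=w[1][:2]-w[0][:2];f=(w[2][:2]-w[0][:2])@d/(d@d);out.append((cam,d.round(2).tolist(),round(-.12+.24*f,4),round(w[2][2],3)))
    return out
E
python3 -c "
from h import *
print(track('h'));print(track('a'))"
```

```text
[('scene', [-119.13, -13.82], np.float64(-0.0074), np.float64(0.623)), ('scene', [-116.17, -15.32], np.float64(0.0203), np.float64(0.468)), ('top', [-1.87, -1.92], np.float64(0.0418), np.float64(0.883))]
[('scene', [-119.13, -13.82], np.float64(-0.12), np.float64(1.0)), ('scene', [-116.17, -15.32], np.float64(-0.12), np.float64(0.999)), ('top', [-1.87, -1.92], np.float64(-0.1201), np.float64(0.992))]
```

```bash
sed -i "s/(280,152,316,172),(284,155,312,167)/(282,152,316,181),(286,152,312,170)/; s/i\[130:230,150:350\]/i[(y0-22):(y1+12),(x0-12):(x1+12)]/" h.py
python3 -c "
from h import *
print(track('h'))"
```

```text
[('scene', [0.98, -9.32], np.float64(0.0308), np.float64(0.433)), ('scene', [3.99, -6.44], np.float64(0.0468), np.float64(0.487)), ('top', [-1.87, -1.92], np.float64(0.0418), np.float64(0.883))]
```

Emit:
play_rows:
  translation:
    - [0,-0.15,0]
    - [0,-0.15,0]
    - [0,-0.1,0]
    - [0,-0.1,0]
    - [0,-0.1,0]
    - [0,0,0]
    - [0,0,0]
  twist:
    - [0,0,0]
    - [0,0,0]
    - [0,0,0]
    - [0,0,0]
    - [0,0,0]
    - [0,0,0]
    - [0,0,0]
  gripper: [-1,-1,-1,-1,-1,-1,-1]

```text
time: 32.65
tool_pos: [0.6184, -0.0101, 0.2967]
ee_rot: [-3.141, -0.0, -0.181]
wrist_force: [0.0, 0.2, -0.1]
width: 0.0005
finger_force: 0.0
```

Emit:
play_rows:
  translation:
    - [0,0.2,0]
    - [0,0.2,0]
    - [0,0.1,-0.5]
    - [0,0,-1]
    - [0,0,-1]
    - [0,0,-1]
    - [0,0,-0.5]
    - [0,0,0]
  twist:
    - [0,0,0]
    - [0,0,0]
    - [0,0,0]
    - [0,0,0]
    - [0,0,0]
    - [0,0,0]
    - [0,0,0]
    - [0,0,0]
  gripper: [-1,-1,-1,-1,-1,-1,-1,-1]

```text
time: 33.45
tool_pos: [0.6146, -0.0309, 0.4617]
ee_rot: [-3.141, -0.009, -0.182]
wrist_force: [-0.3, -0.6, 0.5]
width: 0.0006
finger_force: 0.0
```

Emit:
play_rows:
  translation:
    - [0,1,0]
    - [0,1,0]
    - [0,1,0]
    - [0,0,0]
    - [0,0,0]
    - [0,0,0]
    - [0,0,0]
    - [0,0,0]
  twist:
    - [0,0,0]
    - [0,0,0]
    - [0,0,0]
    - [0,0,0]
    - [0,0,0]
    - [0,0,0]
    - [0,0,0]
    - [0,0,0]
  gripper: [-1,-1,-1,-1,-1,-1,-1,-1]

```text
time: 34.25
tool_pos: [0.5934, -0.1469, 0.4565]
ee_rot: [-3.141, 0.0, -0.179]
wrist_force: [0.4, -0.1, 0.5]
width: 0.0006
finger_force: 0.0
```

```bash
python3 - <<'E'
from h import *
for i in range(2): tilt(cams=('scene','top'),names=('post_top','rider_top','part_pan_floor'),tag='i')
print(track('i'))
E
```

```text
scene post_top 0.78 [ 0.5222 -0.0649  0.1812] [223.  190.5]
scene post_top 0.43 [ 0.7564 -0.0788  0.0762] [294.5 263.2]
scene part_pan_floor 0.41 [0.5737 0.2107 0.1256] [298.9 166.3]
top post_top 0.92 [ 0.5208 -0.0682  0.1748] [303.2 205.8]
top rider_top 0.55 [0.6233 0.0148 0.1301] [268.6 169.6]
top part_pan_floor 0.47 [0.5731 0.2061 0.1308] [195.4 190.3]
34.65 [ 0.5932195  -0.14792781  0.45670834] [-3.14149612e+00 -1.51040339e-04 -1.81031090e-01]
scene post_top 0.52 [0.5706 0.2137 0.1254] [298.5 165.5]
scene rider_top 0.55 [0.6197 0.0169 0.131 ] [272.6 204.3]
top post_top 0.8 [ 0.5198 -0.0655  0.1809] [302.3 205.9]
top post_top 0.47 [0.5547 0.4283 0.0208] [123.2 204.7]
top rider_top 0.48 [0.6226 0.0142 0.1326] [268.9 169.7]
top part_pan_floor 0.73 [0.5733 0.2104 0.132 ] [193.7 190.2]
35.05 [ 0.59316879 -0.14808169  0.45668721] [-3.14149174e+00 -2.59497838e-05 -1.81309279e-01]
[('scene', [0.98, -9.32], np.float64(0.0048), np.float64(0.652)), ('scene', [3.99, -6.44], np.float64(0.0263), np.float64(0.552)), ('top', [-1.87, -1.92], np.float64(0.0332), np.float64(0.925))]
```

```bash
python3 - <<'E'
from h import *
for c in('scene','top'):
  snap(c,'j_'+c)
  for n in('post_top','part_pan_floor'):
    v=[]
    for i in range(7):
        for d in robot.spot_point(n,c):
            q=d['centre'];ref=(.522,-.0645) if n=='post_top' else (.572,.209)
            if np.hypot(q[0]-ref[0],q[1]-ref[1])<.012: v.append(q[2]);break
    print(c,n,np.round(v,4),np.mean(v).round(4),np.median(v).round(4))
a,e,i=[cv2.imread(f'pics/{k}_scene.png').astype(float).mean(2) for k in'aej']
# flange column profile: rows 148..190 at the flange columns
for I in(a,e,i): print(I[146:192,290:308].mean(1).round(0).astype(int).tolist())
for I in(a,e,i): print(I[176:206,220:227].mean(1).round(0).astype(int).tolist())
print(robot.get_obs()['time'])
E
```

```text
scene post_top [0.1791 0.1791 0.1791 0.1791 0.1791 0.1791 0.1791] 0.1791 0.1791
scene part_pan_floor [0.125 0.125 0.125 0.125 0.125 0.125 0.125] 0.125 0.125
top post_top [0.1791 0.1791 0.1791 0.1791 0.1791 0.1791 0.1791] 0.1791 0.1791
top part_pan_floor [0.1311 0.1311 0.1311 0.1311 0.1311 0.1311 0.1311] 0.1311 0.1311
[143, 121, 98, 97, 90, 73, 60, 60, 84, 98, 85, 77, 78, 89, 110, 122, 113, 94, 86, 86, 86, 89, 95, 104, 128, 135, 132, 139, 131, 102, 81, 86, 120, 176, 164, 142, 160, 162, 151, 144, 132, 119, 107, 94, 86, 85]
[121, 101, 96, 93, 104, 122, 115, 96, 87, 87, 88, 89, 93, 96, 119, 134, 131, 137, 133, 110, 86, 84, 100, 157, 168, 137, 111, 106, 132, 156, 187, 219, 229, 227, 222, 214, 206, 186, 161, 147, 132, 118, 106, 94, 85, 85]
[144, 122, 112, 140, 139, 109, 92, 83, 89, 117, 125, 110, 93, 89, 89, 89, 92, 94, 103, 128, 135, 133, 138, 128, 101, 83, 91, 128, 177, 157, 138, 166, 189, 210, 219, 216, 208, 188, 162, 149, 134, 120, 108, 95, 87, 86]
[235, 235, 235, 235, 235, 234, 234, 234, 234, 229, 215, 199, 172, 133, 111, 110, 108, 102, 99, 101, 99, 97, 98, 86, 65, 57, 56, 55, 56, 56]
[234, 234, 234, 234, 234, 233, 233, 233, 233, 234, 235, 235, 235, 235, 235, 235, 235, 236, 236, 234, 221, 205, 173, 122, 110, 109, 108, 104, 98, 99]
[122, 121, 120, 119, 120, 120, 118, 116, 118, 120, 120, 119, 120, 122, 122, 121, 123, 130, 124, 115, 112, 110, 109, 104, 101, 103, 101, 98, 98, 98]
36.55
```

The flange's rows in the scene picture sit at 0.52–0.54 of the way between the two stop pictures. That puts the tilt at about +0.004 to +0.010 rad, inside ±0.02, and the post height of 0.179 agrees. The arm is clear, so I'm handing in.

```bash
python3 -c "
from h import *
print(robot.get_obs()['qvel']); print(robot.close_job())"
```

```text
[-1.01772906e-03 -7.08716794e-04  1.43648742e-05  2.47216970e-04
 -1.92829706e-04 -1.10140914e-03]
the job is handed in; nothing more can be done
None
```

I handed the job in with the 400 g weight on the post and the rider at about 44 mm, the beam measured at about +0.006 rad from level (within the ±0.02 allowed). That puts the flange at roughly 453 g; the hand-in gave no verdict.

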